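# Raise the slide hood's window to the mark

### The arm

A 6-joint arm with a two-finger parallel gripper is mounted at the origin on the work surface. World frame = base frame: x ahead of the robot, y to its left, z up, the work surface at z = 0. Lengths are in mm, angles in rad, forces in N, time in s.
With the tool pointing down it reaches from about 275 to 1000 mm from the base axis. Payload 8.4 kg.
Tool frame: the origin (TCP) lies on the centre line of the jaws, within the pads' length; the fingertips stand 17 mm ahead of it and the grasp point (between the pads) lies 2 mm behind it (r.tcp_to_tips is the z of the fingertips in the tool frame, in mm); z points along the fingers, y is the direction in which the jaws open and shut (so a half turn about z gives the same grasp; the last joint's range is limited). The gripper opens to 85 mm and grips with 20 to 120 N. Pads are 22 mm wide; open, the fingers measure 114 mm over their backs; the gripper's body (76 mm by 85 mm) begins 54 mm behind the grasp point. The pads swing forward as they close: fully open they stand 13 mm farther back than shut.
Start: joints at [1.126, 0.353, 1.633, -0, 1.155, -0.002], TCP at [267.793, 564.725, 248.281] pointing down, gripper open.
Joint ranges: [-2.63, 2.63], [-0.92, 2.1], [0.06, 2.66], [-1.3, 4.44], [0, 2.69], [-3.02, 3.02]. Speed limits (rad/s): [2.22, 2.22, 2.79, 3.14, 3.14, 3.14].

### API

Orientations are given as [roll, pitch, yaw] about the fixed x, y, z axes, in that order (R = Rz(yaw) Ry(pitch) Rx(roll)).
In Python, from rig import r, cams, job gives the robot as it stands.
- The arm moves only by the tool drive_tool, never from a script. Its argument "deltas" is a list of rows, each a list of 4 numbers: the shift along the tool's x, y, z in cm, then the turn about the tool's z in rad. In form: [[x, y, z, roll], ...]. A call has 1 to 12 rows; each row shifts and turns the commanded pose from where the row before left it, along the tool's axes as they then stand; what a row does not reach is not made up. A row lasts 1/12 s, in which the tool goes at most 41.7 mm and 7.16 degrees, less where a joint would pass 70% of its speed; a pose out of reach is approached as far as the arm can. A call with a gripper value outside its range is refused whole. "jaw" is the closure, from 0 (fully open) to 1 (shut), set as the call begins (left out, the last holds). The fingers move at their own pace and stop on an object; "force" is the grip in N (left out, the last holds). Time passes only in rows, so rows that do not move let the fingers close. It gives the time, the measured TCP pose, the force and the opening at its end, in the units of the state.
- r.sense(): the state, without advancing time (a new reading comes with each control period).
- cams.grab_frame(name): name is "scene" or "top"; returns (picture, depth): 400x640x3 uint8, red, green, blue; 400x640 float32, mm along the optical axis (not along the pixel's ray), 0 where there is no reading.
- cams.camera_params(name): a dict with "fx", "fy", "cx", "cy" (pixels), "R" (3x3) and "t" (3): a world point X has camera coordinates R X + t. Camera axes: x right, y down, z forward; pixel columns grow to the right and rows downward; lengths in mm; the calibration is good to about 2 mm. A picture is of the moment at which its call begins. camera_params takes no time and is no camera call.
- job.sign_off(): hands the job in, once; it reports no verdict.
The state is a dict: "clock": time; "qpos": joint angles; "qvel": joint speeds; "joint_efforts": joint torques, N m; "eef_pos": TCP position; "tcp_rot": TCP orientation; "contact_force": force on the tool from outside, world axes, zero at the start; "wrist_torque": the same for the moment, N m; "opening": opening from 0.0 (shut) to 1.0 (fully open).
Only numpy, scipy, OpenCV 4.12 (cv2) and the standard library are available. Lean on these libraries where they do the work, as an engineer would, in place of code of your own. Each camera call takes 0.05 s, during which the arm holds its last target. There are 200 camera calls.

### The job

Push the slide hood's counterbalanced window up from beneath its black lip with your fingertips until the window's pointer is level with the marker clip on the left rail, then take the hand away so that the window stays there. Push it smoothly, do not grip the lip, do not touch the clear pane or shift the clip, and leave everything standing around the hood where it is.

Things in the scene. Friction and masses are not known exactly. Their poses are not given: they have to be found in the camera images.
- hood: White and clear bench hood, 340 mm deep, 380 wide, 367 tall, fixed. Origin: centre of its underside, on the bench; x from its front (robot side) to its back, y to the left seen from the robot, z up. Its front leans back 40 degrees from vertical, top farther from the robot; the window slides up that slope between two white side rails, above a fixed white apron.
- sash (a joint): Travel of the window up the slope, m: 0 closed, 0.18 fully up; it moves along the lip's z (50 degrees above horizontal, towards the hood's back). Counterbalanced, with slight drag: about 2 to 6 N along the slope moves it, and it stays where it is left.
- lip: Lip at the middle of the window's lower edge: a straight black ledge 140 mm long (y), standing out 36 mm (x points into the hood and downward; the free outer edge is at x = -18 mm), 8 mm thick (z 0 to 8 mm). Origin: middle of its underside. z points up the slope, the way the window travels. Below it is free space; apron and rails begin about 16 mm inward (+x) of the origin.
- cap: Aluminium strip along the upper side of the lip, 24 x 140 x 4 mm, riding with it; origin: middle of its underside, on the lip's top. The lip is not to be gripped between this and its underside.
- pane: The window's clear pane, 5 x 260 x 122 mm (x, y, z of the slope axes as for the lip), set in a thin aluminium frame above the lip; origin: middle of its lower edge. Must not be touched.
- pointer (a point): Tip of the small black pointer of the window, which reaches out from the lower left corner of the window frame (left seen from the robot) over the left rail. It moves with the window; axes as the lip's.
- clip: The height mark: a black clip, about 18 x 28 x 16 mm, set stiffly on the left rail, with a wedge that points to the window. Origin: tip of the wedge. Axes as the lip's (z up the slope). The window is at the mark when the pointer's tip and the wedge's tip stand at the same place along this z (they then stand 3 mm apart sideways).
- slide_box: Bystander, loose: grey plastic slide box, 85 x 100 x 34 mm (x, y, z). Origin: centre of its underside.
- dropper: Bystander, loose: amber glass dropper bottle with black rubber cap, 32 mm across, 80 mm tall. Origin: centre of its underside.
- dish: Bystander, loose: closed glass petri dish, 90 mm across, 16 mm tall. Origin: centre of its underside.
- mailer: Bystander, loose: white plastic slide mailer lying flat, 85 x 32 x 14 mm. Origin: centre of its underside.
- jar: Bystander, loose: specimen jar with black lid, 60 mm across, 75 mm tall. Origin: centre of its underside.
- beaker: Bystander, loose: glass beaker, 68 mm across, 85 mm tall. Origin: centre of its underside.
- lens_can: Bystander, loose: steel microscope objective standing upright, 34 mm across, 62 mm tall. Origin: centre of its underside.

How it is judged (in metres and radians):
On the way:
1. the window rises while the fingers push on its lip (contact force between the fingers and lip above 0.5 N and velocity of joint sash above 0.002 m/s), for 0.1 s.
At the end, for the whole second after the job is handed in: The window stands still with its pointer level with the clip's wedge to within 7 mm along the slope; the clip has not shifted (6 mm) and every bystander stands within 30 mm of where it stood (z of pointer in the frame of clip between -0.007 and 0.007 m and velocity of joint sash between -0.004 and 0.004 m/s and distance of clip from where it was at the start of the episode below 0.006 m and distance of each of slide_box, dropper, dish, mailer, jar, beaker, lens_can from where it was at the start of the episode below 0.03 m); the robot touches nothing.
It fails at once if the clear pane is touched (more than 1 N) (contact force between any of the fingers, the arm and pane above 1 N).
It fails at once if the lip is gripped: its underside and the strip on its top pressed at once (contact force between the fingers and lip above 1 N and contact force between the fingers and cap above 1 N).
It fails at once if the window is flung (faster than 0.4 m/s) (velocity of joint sash above 0.4 m/s or velocity of joint sash below -0.4 m/s).
It fails at once if the marker clip is shifted by more than 6 mm (distance of clip from where it was at the start of the episode above 0.006 m).
It fails at once if a bystander is lifted, carried or pushed more than 30 mm (distance of any of slide_box, dropper, dish, mailer, jar, beaker, lens_can from where it was at the start of the episode above 0.03 m).
It also fails if it takes over 42 s, if anything falls off the work surface, if the arm or the gripper's body presses on something with over 40 N, if the wrist force passes 120 N, or if a joint passes its speed limit or range.

## Working session

There is one attempt and no reset: what is moved stays moved. The work goes in short steps, Python scripts to look and compute and a tool call to move; the robot and the scene stay as the last step left them, time stands still between calls to the robot, and variables do not carry over. Pictures are saved under pics/ and viewed, about 8 in all and at most 12, crops included, and the job is handed in when it is done.

Besides the shell and the picture viewer there is one more tool, called as a command line: name --pt "numbers of a row" for each row, then --argument value for the rest. drive_tool: Moves the arm, as the interface text tells. Its arguments: {"type":"object","properties":{"deltas":{"type":"array"},"jaw":{"type":"number"},"force":{"type":"number"}},"required":["deltas"]}

```bash
ls; mkdir -p pics; python3 - <<'E'
from rig import r,cams,job
import cv2,numpy as np
s=r.sense(); print(s['clock'],s['eef_pos'],s['tcp_rot'],s['opening'],r.tcp_to_tips)
for n in('scene','top'):
    p,d=cams.grab_frame(n); cv2.imwrite(f'pics/{n}0.png',p[:,:,::-1]); np.save(f'{n}0.npy',d)
    c=cams.camera_params(n); print(n,c)
E
```

```text
pics
0.0 [267.59186164 564.33012342 247.57082102] [-3.14020780e+00 -8.27205922e-06  2.69880441e+00] 0.9980599967710099 17.0
scene {'fx': 493.3205409704522, 'fy': 493.3205409704522, 'cx': 314.12877352534537, 'cy': 192.80254573400356, 'R': array([[ 0.97608296,  0.21723848, -0.00833694],
       [ 0.1477229 , -0.69089892, -0.70769812],
       [-0.15949925,  0.68954051, -0.70646576]]), 't': array([-559.53491208,   -2.32262592, 1256.52491563])}
top {'fx': 428.5219032980253, 'fy': 428.5219032980253, 'cx': 318.5821605056527, 'cy': 198.36947373522932, 'R': array([[-0.00168055, -0.99967709, -0.02535541],
       [-0.99063167,  0.00512658, -0.13646472],
       [ 0.13655064,  0.02488854, -0.99032039]]), 't': array([  65.046459  ,  578.60169997, 1295.33199175])}
```

View pics/scene0.png

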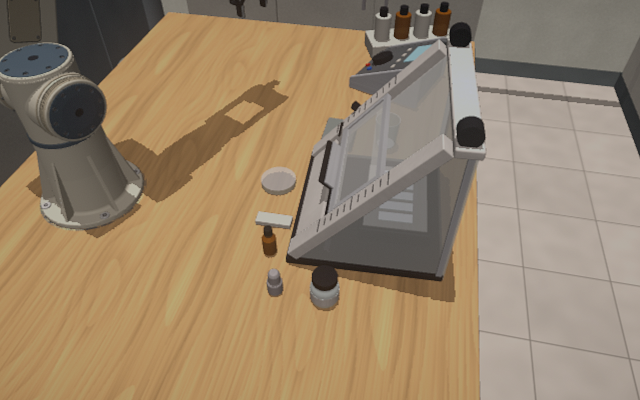

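View pics/top0.png

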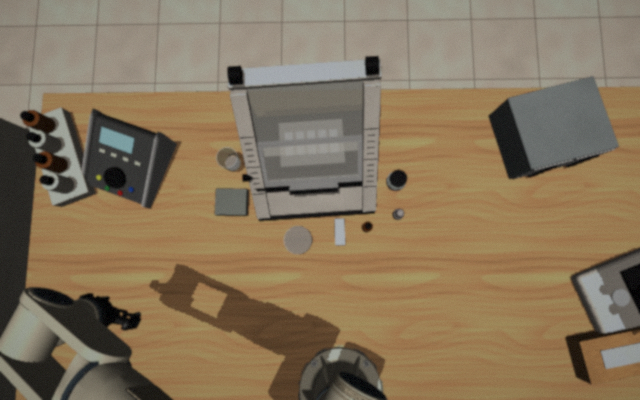

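The scene shows the hood with its lip near (325,165). In the top view the lip is at (315,187) and the clip near (247,178). Next I'll zoom in.

```bash
python3 - <<'E'
import cv2
a=cv2.imread('pics/top0.png')[145:225,225:395]; cv2.imwrite('pics/topc.png',cv2.resize(a,None,fx=4.7,fy=4.7,interpolation=cv2.INTER_CUBIC))
a=cv2.imread('pics/scene0.png')[90:220,290:400]; cv2.imwrite('pics/scenec.png',cv2.resize(a,None,fx=4.6,fy=4.6,interpolation=cv2.INTER_CUBIC))
E
```

```text
(no output)
```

View pics/topc.png

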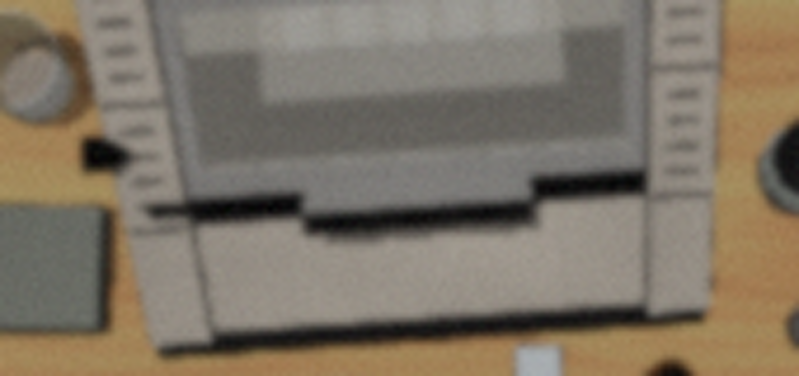

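View pics/scenec.png

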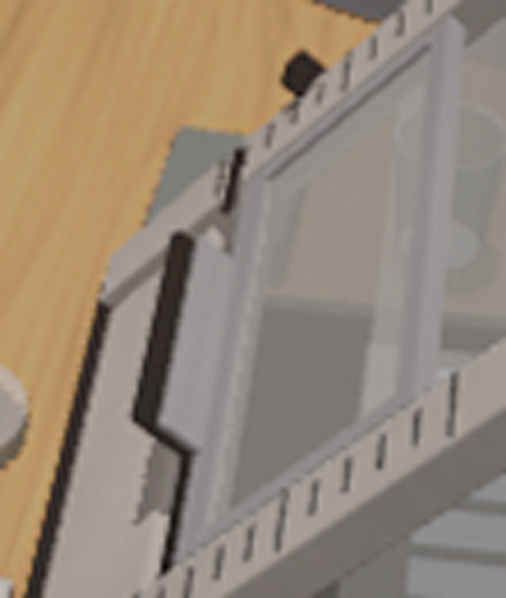

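Top crop: the pointer tip is at full-image pixel (256.3,189.7), the wedge tip at (253.3,177.8), and the lip's outer edge runs from (290.5,194) to (339,191).

```bash
cat > h.py <<'E'
import numpy as np
from rig import cams
def ray(n,u,v):
    c=cams.camera_params(n); R=np.array(c['R']);t=np.array(c['t'])
    return -R.T@t, R.T@np.array([(u-c['cx'])/c['fx'],(v-c['cy'])/c['fy'],1.])
def dep(n,d,u,v,k=1):
    u0,v0=int(round(u)),int(round(v)); w=d[v0-k:v0+k+1,u0-k:u0+k+1]; z=np.median(w[w>0])
    o,q=ray(n,u,v); return o+q*z
def hit(n,u,v,nrm,p0):
    o,q=ray(n,u,v); return o+q*(nrm@(p0-o))/(nrm@q)
E
python3 - <<'E'
from h import *
np.set_printoptions(precision=1,suppress=True)
d=np.load('top0.npy')
# front base edge on bench z~0
Z=np.array([0,0,1.])
a,b=hit('top',259,219.5,Z,0*Z),hit('top',375,212.2,Z,0*Z); print('base',a,b,np.linalg.norm(a-b))
# right rail & apron points by depth
P=np.array([dep('top',d,u,v) for u,v in [(251,170),(258,205),(371,165),(370,195),(370,150),(245,125)]]); print('rail',P)
A=np.array([dep('top',d,u,v) for u,v in [(280,203),(320,203),(350,200),(300,206)]]); print('apron',A)
for u,v in [(290.5,193),(300,192.5),(315,191.5),(330,190.5),(338,190)]: print('lip',dep('top',d,u,v,1))
for u,v in [(253,177.8),(249,178),(257,189.7)]: print('clip/ptr',dep('top',d,u,v,0))
w=a-b; yl=w/np.linalg.norm(w); fx=np.array([yl[1],-yl[0],0]); yaw=np.arctan2(fx[1],fx[0]); print('yaw',yaw)
sl=fx*np.cos(np.radians(50))+Z*np.sin(np.radians(50)); n=np.cross(sl,yl); print('sl',sl,'n',n,'rail offs',P@n,'apron',A@n)
p0=P[:2].mean(0)
for h in (0,-4,-8):
    q0=p0+n*h if n[2]<0 else p0-n*h
    pt=hit('top',256.3,189.7,n,q0); wd=hit('top',253.3,177.8,n,q0); print(h,pt,wd,'dz',(wd-pt)@sl,'dy',(wd-pt)@yl)
E
```

```text
base [517.1 255.1   0. ] [ 539.  -115.7    0. ] 371.4556888526935
rail [[640.7 249.8 183.7]
 [554.1 245.8  79.2]
 [654.5 -88.4 175.1]
 [582.1 -92.7  85.3]
 [688.3 -82.7 213.3]
 [735.7 246.5 297.6]]
apron [[561.3 180.3  68.2]
 [561.8  58.3  59.7]
 [570.2 -33.6  63.1]
 [553.7 120.1  52.8]]
lip [579.7 140.9 150. ]
lip [580.7 113.5 151.6]
lip [583.5  70.5 150.8]
lip [586.1  27.6 151.4]
lip [596.    3.6  97. ]
clip/ptr [622.7 247.9 160.6]
clip/ptr [619.7 256.8 174.2]
clip/ptr [593.2 241.1 129.1]
yaw 0.05894501988834406
sl [0.6 0.  0.8] n [-0.8 -0.   0.6] rail offs [-383.1 -383.9 -384.  -386.1 -385.5 -382.4] apron [-393.6 -393.9 -393.9 -394.9]
0 [593.6 243.6 126.6] [622.6 246.9 161.3] dz 45.336642970852914 dy 1.5341455529157704
-4 [592.7 242.7 131.8] [621.6 246.  166.4] dz 45.1468346549347 dy 1.5277226339546497
-8 [591.9 241.8 137. ] [620.7 245.1 171.4] dz 44.95702633901638 dy 1.5212997149934653
```

drive_tool --pt "0 0 0 -0.1" --pt "0 0 0 -0.1" --pt "0 0 0 -0.1" --pt "0 0 0 -0.1" --pt "0 0 0 -0.1" --pt "-0.5 -1.3 0 0" --pt "-0.9 -2.5 0 0" --pt "-0.9 -2.5 0 0" --pt "-0.9 -2.5 0 0" --pt "-0.9 -2.5 0 0" --pt "-0.9 -2.5 0 0" --pt "-0.9 -2.5 0 0" --jaw 1

```text
clock: 1.1
eef_pos: [336.2, 403.3, 248.0]
tcp_rot: [-3.141, -0.0, -3.087]
contact_force: [1.0, 0.4, -0.2]
opening: 0.001
```

drive_tool --pt "-0.9 -2.5 0 0" --pt "-0.9 -2.5 0 0" --pt "-0.9 -2.5 0 0" --pt "-0.9 -2.5 0 0" --pt "-0.9 -2.5 0 0" --pt "-0.9 -2.5 0 0" --pt "-0.9 -2.5 0 0" --pt "-0.9 -2.5 0 0" --pt "-0.9 -2.5 0 0" --pt "-0.9 -2.5 0 0" --pt "-0.9 -2.5 0 0" --pt "-0.9 -2.5 0 0"

```text
clock: 2.1
eef_pos: [460.7, 110.1, 248.2]
tcp_rot: [-3.141, -0.0, -3.087]
contact_force: [0.2, -0.7, 0.0]
opening: 0.003
```

drive_tool --pt "-0.7 -0.4 1.0 0" --pt "-0.7 -0.4 1.0 0" --pt "-0.7 -0.4 1.0 0" --pt "-0.7 -0.4 1.0 0" --pt "-0.7 -0.4 1.0 0" --pt "-0.7 -0.4 1.0 0" --pt "-0.7 -0.4 1.0 0" --pt "-0.7 -0.4 1.0 0" --pt "-0.7 -0.4 1.0 0" --pt "-0.7 -0.1 1.0 0" --pt "0 0 0 0"

```text
clock: 3.02
eef_pos: [533.4, 78.7, 146.2]
tcp_rot: [-3.141, -0.002, -3.085]
contact_force: [0.3, 0.1, 0.0]
opening: 0.001
```

```bash
python3 - <<'E'
from rig import r,cams
import cv2
p,d=cams.grab_frame('scene'); a=p[60:220,260:420,::-1]; cv2.imwrite('pics/s1.png',cv2.resize(a,None,fx=3.7,fy=3.7,interpolation=cv2.INTER_CUBIC))
E
```

```text
(no output)
```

View pics/s1.png

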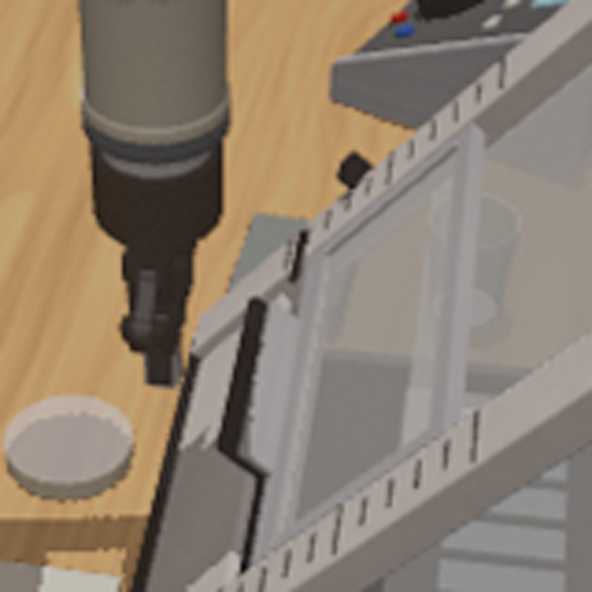

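Fingertips at crop (160,385) sit facing the middle of the lip (240,390). I'll raise slightly and approach slowly.

drive_tool --pt "-0.4 0 -0.3 0" --pt "-0.4 0 0 0" --pt "-0.4 0 0 0" --pt "-0.4 0 0 0" --pt "-0.4 0 0 0" --pt "-0.3 0 0 0" --pt "-0.2 0 0 0" --pt "-0.2 0 0 0" --pt "-0.2 0 0 0" --pt "-0.2 0 0 0" --pt "0 0 0 0"

```text
clock: 3.98
eef_pos: [564.3, 80.9, 151.3]
tcp_rot: [-3.142, 0.0, -3.084]
contact_force: [0.2, 0.5, -1.0]
opening: -0.004
```

drive_tool --pt "-0.1 0 0 0" --pt "-0.1 0 0 0" --pt "-0.1 0 0 0" --pt "-0.1 0 0 0" --pt "-0.1 0 0 0" --pt "-0.1 0 0 0" --pt "0 0 0 0"

```text
clock: 4.57
eef_pos: [566.5, 81.0, 150.9]
tcp_rot: [-3.141, -0.008, -3.084]
contact_force: [-13.7, -0.8, 10.2]
opening: -0.002
```

drive_tool --pt "0 0 -0.1 0" --pt "-0.1 0 -0.15 0" --pt "-0.13 0 -0.15 0" --pt "-0.13 0 -0.15 0" --pt "-0.13 0 -0.15 0" --pt "-0.13 0 -0.15 0"

```text
clock: 5.07
eef_pos: [573.2, 81.4, 159.2]
tcp_rot: [-3.141, -0.006, -3.084]
contact_force: [-11.4, -0.5, 5.8]
opening: 0.001
```

drive_tool --pt "-0.13 0 -0.15 0" --pt "-0.13 0 -0.15 0" --pt "-0.13 0 -0.15 0" --pt "-0.13 0 -0.15 0" --pt "-0.13 0 -0.15 0" --pt "-0.13 0 -0.15 0" --pt "-0.13 0 -0.15 0" --pt "-0.13 0 -0.15 0" --pt "-0.13 0 -0.15 0" --pt "-0.13 0 -0.15 0" --pt "0 0 0 0"

```text
clock: 5.98
eef_pos: [586.2, 82.2, 174.5]
tcp_rot: [-3.142, -0.006, -3.084]
contact_force: [-12.9, -0.9, 8.4]
opening: -0.002
```

```bash
python3 - <<'E'
from rig import r,cams
import cv2,numpy as np
for n,(v0,v1,u0,u1) in dict(top=(145,225,225,395),scene=(60,220,260,420)).items():
    p,d=cams.grab_frame(n); np.save(n+'1.npy',d); a=p[v0:v1,u0:u1,::-1]; f=4.7 if n=='top' else 3.7
    cv2.imwrite(f'pics/{n}2.png',cv2.resize(a,None,fx=f,fy=f,interpolation=cv2.INTER_CUBIC))
E
```

```text
(no output)
```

View pics/top2.png

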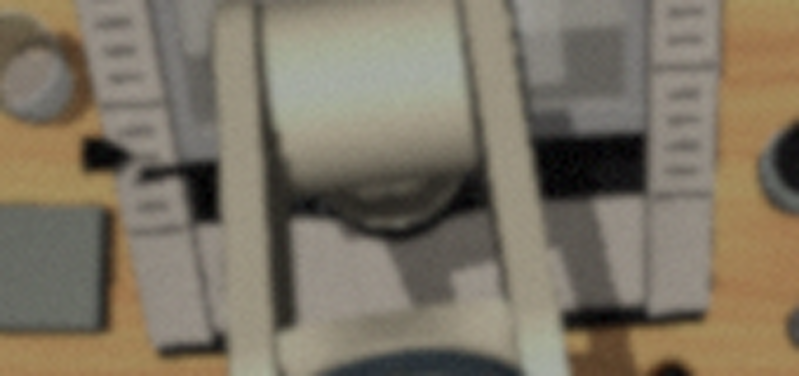

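View pics/scene2.png

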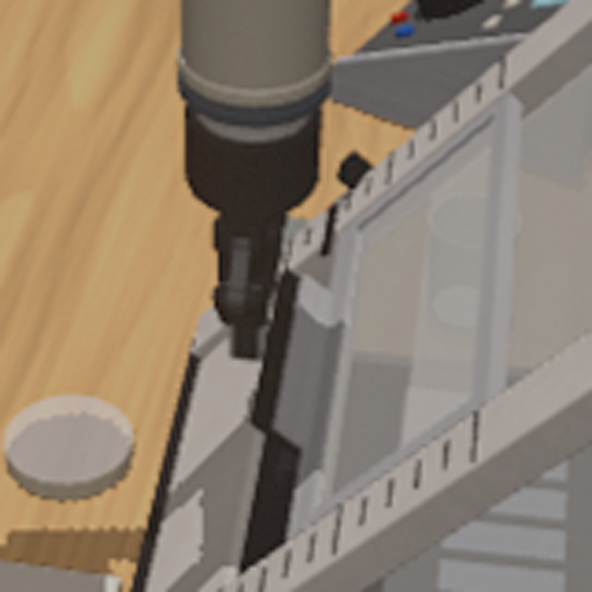

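Pointer tip at top crop (140,174) and wedge at (133,154), so about 16 mm remains. The fingers are clean on the lip's edge and the pane is untouched.

drive_tool --pt "-0.13 0 -0.15 0" --pt "-0.13 0 -0.15 0" --pt "-0.13 0 -0.15 0" --pt "-0.13 0 -0.15 0" --pt "-0.13 0 -0.15 0" --pt "-0.13 0 -0.15 0" --pt "-0.13 0 -0.15 0" --pt "-0.06 0 -0.08 0" --pt "0 0 0 0"

```text
clock: 6.83
eef_pos: [595.6, 82.8, 185.8]
tcp_rot: [3.142, -0.007, -3.084]
contact_force: [-13.6, -0.2, 8.7]
opening: 0.003
```

```bash
python3 - <<'E'
from rig import r,cams
import cv2,numpy as np
ps=[cams.grab_frame('top')[0] for _ in range(3)]; p=np.mean(ps,0).astype('uint8')
a=p[165:200,235:295,::-1]
cv2.imwrite('pics/top3.png',cv2.resize(a,None,fx=10,fy=10,interpolation=cv2.INTER_CUBIC))
E
```

```text
(no output)
```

View pics/top3.png

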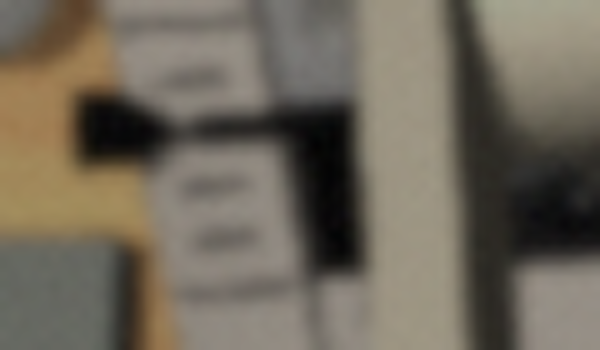

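Pointer tip (185,130) and wedge tip (170,129) are level to about 1 mm. I'll withdraw straight back, then up.

drive_tool --pt "0.15 0 0 0" --pt "0.3 0 0 0" --pt "0.5 0 0 0" --pt "1.0 0 0 0" --pt "1.5 0 0 0" --pt "2.0 0 -0.5 0" --pt "2.5 0 -1 0" --pt "2.5 0 -2 0" --pt "2.5 0 -2 0" --pt "2.0 0 -2 0" --pt "1 0 -1 0" --pt "0 0 0 0"

```text
clock: 7.98
eef_pos: [438.4, 73.7, 273.2]
tcp_rot: [3.141, 0.003, -3.084]
contact_force: [0.3, 0.4, -0.2]
opening: -0.001
```

drive_tool --pt "0.5 1.2 0 0" --pt "0.5 2.5 0 0" --pt "0 2.5 0 0" --pt "0 2.5 0 0" --pt "0 2.5 0 0" --pt "0 2.5 0 0" --pt "0 2.5 0 0" --pt "0 2.5 0 0" --pt "0 2.5 0 0" --pt "0 2.5 0 0" --pt "0 1.2 0 0" --pt "0 0 0 0"

```text
clock: 8.98
eef_pos: [415.3, 323.7, 270.0]
tcp_rot: [3.141, -0.0, -3.082]
contact_force: [0.1, -0.2, -1.1]
opening: 0.004
```

```bash
python3 - <<'E'
from rig import r,cams
import cv2,numpy as np
o=[]
for n,(v0,v1,u0,u1) in dict(top=(145,255,225,405),scene=(100,160,320,390)).items():
    ps=[cams.grab_frame(n) for _ in range(3)]; np.save(n+'2.npy',ps[0][1]); p=np.mean([x[0] for x in ps],0).astype('uint8')
    if n=='top': cv2.imwrite('pics/topfull.png',p[:,:,::-1]); p0=cv2.imread('pics/top0.png')
    a=p[v0:v1,u0:u1,::-1]
    if n=='top':
        b=p[165:200,235:295,::-1]; o.append(cv2.resize(b,(480,280),interpolation=cv2.INTER_CUBIC)); o.append(cv2.resize(a,(480,293),interpolation=cv2.INTER_CUBIC))
    else: s=cv2.resize(a,(320,274),interpolation=cv2.INTER_CUBIC)
L=np.vstack(o); R=np.zeros((L.shape[0],320,3),'uint8'); R[:274]=s
cv2.imwrite('pics/fin.png',np.hstack([L,R]))
print(r.sense()['eef_pos'],r.sense()['contact_force'],r.sense()['clock'])
E
```

```text
[415.49063288 320.76145194 270.99692006] [ 0.21574911  0.55551203 -0.38321281] 9.2833
```

View pics/fin.png

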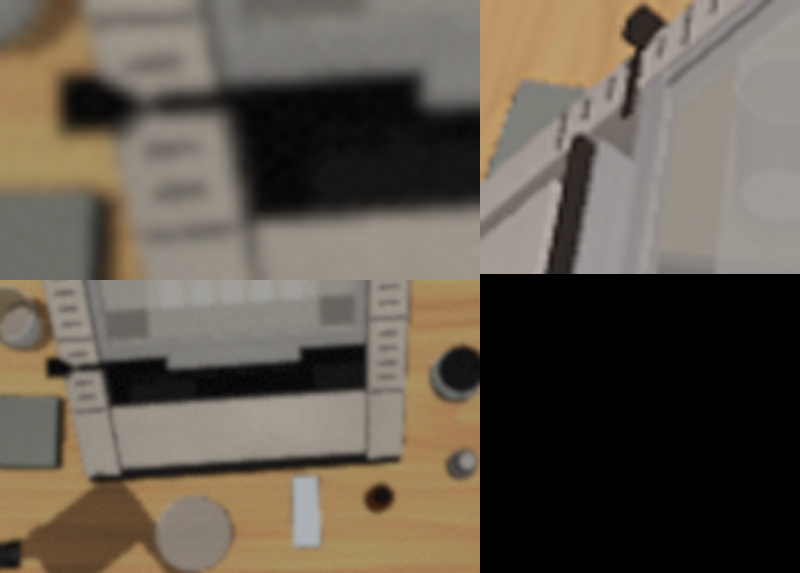

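Pointer (150,103) and wedge (137,102) at 8x zoom are still level to about 1 mm. The bystanders are in place and the hand is clear.

```bash
python3 -c "
from rig import job; print(job.sign_off())"
```

```text
the job is handed in; nothing more can be done
None
```

I pushed the window up the slope by about 45 mm, moving at about 24 mm/s, until its pointer was level with the clip. I then backed the hand away and handed the job in at about 9.3 s.

- **How it was pushed:** the fingers stayed shut and upright, because the drive cannot tilt the tool. Their front sides pushed on the lower outer edge of the lip, not with the tips flat under it. The force reading was about 13–17 N. I saw no contact with the strip or the pane, though I had no direct sensor for either.
- **Final height:** after the hand was clear, the top view showed the pointer and wedge tips level to about 1 mm along the slope, and the side view agreed by eye.
- **Clip and bystanders:** by eye, the clip and the bystanders near the hood looked to be where they started; I did not measure them.
- **Hand clear:** the last force reading was at noise level, so the robot was touching nothing.

No check failed or disagreed. The hand-in reported no verdict.

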